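# Cap the pivot, then wind the spring stay to its stop and hold it

## Robot

A 6-joint arm with a two-finger parallel gripper is mounted at the origin on the work surface. World frame = base frame: x ahead of the robot, y to its left, z up, the work surface at z = 0. Lengths are in m, angles in rad, forces in N, time in s.
With the tool pointing down it reaches from about 0.35 to 0.925 m from the base axis. Payload 6.4 kg.
Tool frame: the origin (TCP) lies on the mounting face of the last link; the fingertips stand 173 mm ahead of it and the grasp point (between the pads) lies 155 mm ahead of it (robot.hold_point_z is the distance from the TCP to the grasp point, in m); z points along the fingers, y is the line along which they close (so a half turn about z gives the same grasp; the last joint's range is limited). The gripper opens to 85 mm and grips with 20 to 120 N. Pads are 22 mm wide; open, the fingers measure 114 mm over their backs; the gripper's body (76 mm by 85 mm) begins 54 mm behind the grasp point. The pads swing forward as they close: fully open they stand 13 mm farther back than shut.
Start: joints at [-1.452, 0.245, 1.558, -0, 1.339, -0.174], TCP at [0.188, -0.622, 0.405] pointing down, gripper open.
Joint ranges: [-3.13, 3.13], [-1.02, 2.26], [0.13, 2.54], [-0.95, 4.09], [0.21, 2.88], [-2.74, 2.74]. Speed limits (rad/s): [2.57, 2.57, 3.14, 3.14, 3.14, 3.14].

## Interface

Orientations are given as a rotation vector (axis times angle).
In Python, from bench import robot gives the robot as it stands.
- The arm moves only by the tool apply_moves, never from a script. Its argument "rows" is a list of rows, each an object with "translation": the shift along the tool's x, y, z in units of 0.4 m (1.0 is 0.4 m), a list of three; "turn": the turn, a rotation vector about the tool's x, y, z in units of pi/2 rad (1.0 is pi/2 rad), a list of three; "gripper": the closure, from -1 (fully open) to 1 (shut). A call has 1 to 5 rows; each row shifts and turns the commanded pose from where the row before left it, along the tool's axes as they then stand; what a row does not reach is not made up. A row lasts 1/10 s, in which the tool goes at most 50 mm and 8.59 degrees, less where a joint would pass 70% of its speed; a pose out of reach is approached as far as the arm can. A call with a number of a shift or a turn outside -1 to 1 is refused whole. A call with a gripper value outside its range is refused whole. The fingers move at their own pace and stop on an object; the grip force is fixed at half the most. Time passes only in rows, so rows that do not move let the fingers close. It gives the time, the measured TCP pose, the force, the opening and the grip force at its end, in the units of the state.
- robot.observe(): the state, without advancing time (a new reading comes with each control period).
- robot.grab_frame(name): name is "scene" or "top"; returns a dict with "pixels" (384x512x3 uint8, blue, green, red), "fx", "fy", "cx", "cy" (pixels), "k1" (the pictures are not rectified: a ray, as slopes to the right and down, at radius r is drawn at 1 + k1 r^2 times it, then the intrinsics apply), "world_from_camera" (4x4, takes a point from camera to world coordinates). Camera axes: x right, y down, z forward; pixel columns grow to the right and rows downward; lengths in m; the calibration is good to about 2 mm. A picture is of the moment at which its call begins. There is no depth.
- robot.job_done(): hands the job in; it is judged then, once.
The state is a dict: "time": time; "joint_positions": joint angles; "joint_vel": joint speeds; "joint_efforts": joint torques, N m; "eef_pos": TCP position; "eef_rot": TCP orientation; "wrist_force": force on the tool from outside, world axes, zero at the start; "torque": the same for the moment, N m; "grip_width": finger opening in m; "gripper_force": force on a finger pad.
Only numpy, scipy, OpenCV 4.12 (cv2) and the standard library are available. Lean on these libraries where they do the work, as an engineer would, in place of code of your own. Each camera call takes 0.05 s, during which the arm holds its last target. There are 200 camera calls.

## Task

The spring-loaded stay on the furniture panel still has its pivot cap standing proud: first press the cap fully home on the pivot. Then take the upright pin at the end of the stay's arm and swing the arm forward against its spring until it is up against the far stop tab, and finish while still holding it there with the fingers, so that the locking screw can be put in; do not let go. Leave the jar, the screwdriver and the loose angle bracket where they are.

Things in the scene. Friction and masses are not known exactly. Their poses are not given: they have to be found in the camera images.
- stay_base: Steel base plate, 155 x 135 x 4 mm, fixed to the white panel. Origin: on the pivot axis at panel height; z up. Plate spans x -65..90, y -39..96 mm. On it, 85 mm from the pivot, two upright tabs (34 mm high, 30 long, 10 thick) with the arm between: far stop tab on its +x side, rest tab on its -x side. At the pivot: dark coil spring, and the arm's hub (34 mm in diameter, top at 34 mm).
- cap_top (a point): Centre of the top face of the pivot cap, a round grey plastic cap 35 mm in diameter (top face 28 mm), 10 mm high, on the pivot above the hub. Top 44 mm above the panel when fully home, up to 56 mm when proud. Moves only along the vertical pivot axis.
- cap (a joint): How far the cap has been pressed down, m: 0 = 12 mm proud, 0.012 = fully home on a rigid seat. Moves against about 6 N of friction and stays where it is left.
- stay_arm (a joint): Angle of the arm, rad: 0 = at rest, 1.047 = against the rigid far stop tab; grows clockwise seen from above. In the base's frame the arm points from the pivot 110 deg from x (towards y) at 0, and 50 deg at the stop. The spring always pulls it back towards 0: about 2.6 N at the pin at rest, 7 N at the stop.
- pin (a point): Centre, half-way up (65 mm above the panel), of the upright round pin: grey sleeve 22 mm in diameter, from 30 to 95 mm above the panel, at the free end of the arm, 140 mm from the pivot axis. Turns with the arm, a flat perforated steel bar 22 mm wide, top 27 mm above the panel, ending 10 mm beyond the pin's axis.
- jar: Bystander: glass jar with a steel lid, 56 mm in diameter, 70 mm high; origin at its underside. Leave alone.
- screwdriver: Bystander: screwdriver lying on the panel. Leave alone.
- bracket: Bystander: loose L-shaped steel bracket, foot 60 x 30 mm, upright 60 mm high; origin at its underside. Leave alone.
There are look-alikes about, which are no part of the job. Of the things like the stay_base, leave any that is blue or yellow; of the rest the larger one is meant.

How it is judged:
On the way, in this order (a step that is already met when the one before it is completed fails the run):
1. the pivot cap is pressed fully home (value of joint cap above 0.01 m), for 0.2 s.
2. the arm is wound up to the far stop tab (value of joint stay_arm above 1 rad), for 0.2 s.
At the end, for the whole second after the job is handed in: The cap is home (within 2 mm) and the arm is at the far stop (within 0.047 rad, about 6 mm at the pin), held there through the last second by the fingers, which bear on the arm or its pin with more than 2 N (value of joint cap above 0.01 m and value of joint stay_arm above 1 rad and contact force between the fingers and stay_arm above 2 N); the arm keeps its last pose, push and grip.
It fails at once if the jar is disturbed (moved over 25 mm) (distance of jar from where it was at the start of the episode above 0.025 m).
It fails at once if the screwdriver is disturbed (moved over 25 mm) (distance of screwdriver from where it was at the start of the episode above 0.025 m).
It fails at once if the bracket is disturbed (moved over 25 mm) (distance of bracket from where it was at the start of the episode above 0.025 m).
It also fails if it takes over 48 s, if anything falls off the work surface, if the arm or the gripper's body presses on something with over 40 N, if the wrist force passes 120 N, or if a joint passes its speed limit or range.

## Working session

There is one attempt and no reset: what is moved stays moved. The work goes in short steps, Python scripts to look and compute and a tool call to move; the robot and the scene stay as the last step left them, time stands still between calls to the robot, and variables do not carry over. Pictures are saved under pics/ and viewed, at most 10 in all, crops included, and the job is handed in when it is done.

Besides the shell and the picture viewer there is one more tool, called after "Call:" as a command line: name --argument value ..., lists and objects as JSON in quotes. apply_moves: Moves the arm, as the interface text tells. Its arguments: {"type":"object","properties":{"rows":{"type":"array"}},"required":["rows"]}

```bash
mkdir -p pics; cat > h.py <<'E'
import numpy as np, cv2
from bench import robot
def shot(n,f):
    d=robot.grab_frame(n); cv2.imwrite(f,d["pixels"]); return d
def K(d): return np.array([[d["fx"],0,d["cx"]],[0,d["fy"],d["cy"]],[0,0,1.]]),np.array([d["k1"],0,0,0,0.])
def ray(d,uv,z):
    k,c=K(d); p=cv2.undistortPointsIter(np.array([[uv]],float),k,c,None,None,(3,100,1e-10))[0,0]
    T=np.array(d["world_from_camera"]); v=T[:3,:3]@[p[0],p[1],1]; o=T[:3,3]
    return o+v*(z-o[2])/v[2]
def proj(d,P):
    k,c=K(d); T=np.linalg.inv(np.array(d["world_from_camera"]))
    return cv2.projectPoints(np.atleast_2d(np.array(P,float)),cv2.Rodrigues(T[:3,:3])[0],T[:3,3],k,c)[0][:,0]
E
python3 - <<'E'
from h import *
for n in("scene","top"):
    d=shot(n,f"pics/{n}0.png"); print(n,np.round(d["world_from_camera"],3).tolist(),d["fx"],d["k1"])
s=robot.observe(); print(s["time"],s["eef_rot"],s["wrist_force"],s["grip_width"])
E
```

```text
scene [[0.88, 0.366, -0.304, 0.946], [0.475, -0.692, 0.543, -0.753], [-0.011, -0.622, -0.783, 1.009], [0.0, 0.0, 0.0, 1.0]] 488.87931917821624 -0.13349901174443157
top [[0.007, -0.997, 0.078, 0.495], [-1.0, -0.007, 0.011, -0.103], [-0.01, -0.078, -0.997, 1.053], [0.0, 0.0, 0.0, 1.0]] 475.1897363389293 0.019246539968493445
0.1 [-3.10625917e+00 -4.58083446e-01 -8.85581715e-06] [ 0.14571353 -0.62727083  0.14239384] 0.08517591458002338
```

View pics/scene0.png

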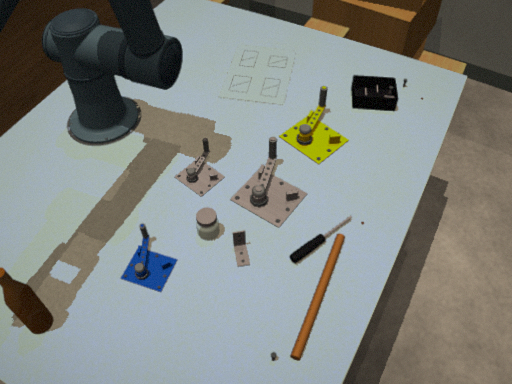

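View pics/top0.png

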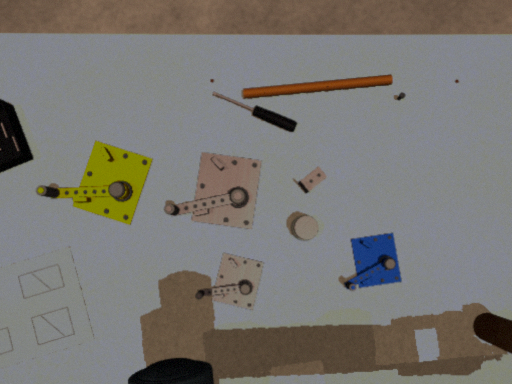

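The target is the large bare-steel plate. In the top view its cap is near (238,197) and its pin top near (171,208). In the scene view they are near (259,190) and (272,141). I'll zoom in on both.

```bash
python3 - <<'E'
from h import *
a=cv2.imread("pics/top0.png")[140:240,155:275];b=cv2.imread("pics/scene0.png")[130:230,222:322]
c=np.hstack([cv2.resize(a,(432,360),interpolation=2),cv2.resize(b,(360,360),interpolation=2)])
cv2.imwrite("pics/z.png",cv2.convertScaleAbs(c,alpha=1.3))
E
```

```text
(no output)
```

View pics/z.png

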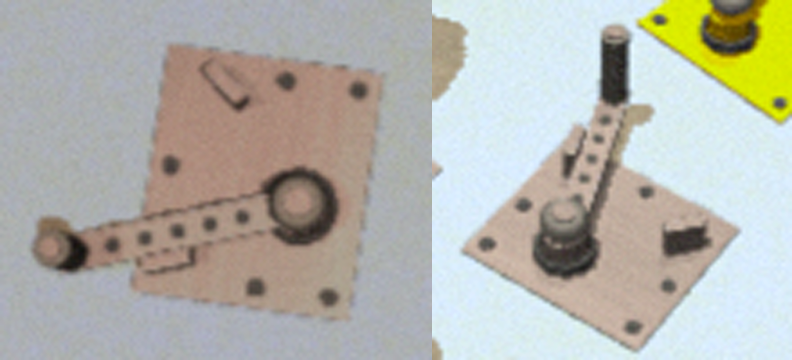

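```bash
python3 - <<'E'
from h import *
from scipy.optimize import least_squares
D={n:robot.grab_frame(n) for n in("scene","top")}
# plate corners in base frame (mm): which image corner is which: fit both views; arm at rest tab (-x)
C={'a':(90,96),'b':(90,-39),'c':(-65,-39),'d':(-65,96)}
# top view: far-stop tab side = up in image -> +x ; arm (+y) to the left
obs=[("top",'a',(201.7,151.9)),("top",'b',(260.8,160.3)),("top",'c',(251.9,228.9)),("top",'d',(191.7,220.8)),
("scene",'c',(230.6,199.4)),("scene",'a',(307.6,194.4)),("scene",'b',(278.9,227.2))]
def base(q,p): 
    c,s=np.cos(q[3]),np.sin(q[3]); return [q[0]+c*p[0]-s*p[1],q[1]+s*p[0]+c*p[1],q[2]+p[2]]
def model(q):
    r=[]
    for v,k,uv in obs: r+=list(proj(D[v],base(q,(C[k][0]/1e3,C[k][1]/1e3,.004)))[0]-uv)
    a=np.deg2rad(110)-q[5]
    for v,uvc,uvp in(("top",(238.3,195.8),(169.4,209.2)),("scene",(258.7,188.9),(272.8,139.2))):
        r+=list(proj(D[v],base(q,(0,0,.056-q[4])))[0]-uvc)
        r+=list(proj(D[v],base(q,(.14*np.cos(a),.14*np.sin(a),.095)))[0]-uvp)
    return np.array(r)
p=ray(D["top"],(238.3,195.8),.056)
f=least_squares(model,[p[0],p[1],0,0,0,0]);q=f.x
print(np.round(q,4));print(np.round(f.fun.reshape(-1,2),1).tolist())
for th in(0,q[5],1.047):
    a=np.deg2rad(110)-th; print(th,np.round(base(q,(.14*np.cos(a),.14*np.sin(a),.065)),4))
for z in(0,):
  for uv in((304,226),(312,180)): print("jar/bracket",ray(D["top"],uv,.07 if uv[0]==304 else .0))
E
```

```text
[ 0.5737 -0.064  -0.0024 -0.1304  0.0012 -0.0058]
[[-0.2, -0.1], [0.5, -0.4], [-0.1, 0.0], [-0.3, -0.3], [-0.8, 0.2], [-0.2, -0.9], [-0.1, 0.5], [-0.7, -0.2], [-0.1, -0.3], [-0.2, 0.1], [-0.5, 0.5]]
0 [0.5433 0.0727 0.0626]
-0.005842447703139114 [0.5425 0.0725 0.0626]
1.047 [0.6768 0.0307 0.0626]
jar/bracket [ 0.51033591 -0.20230589  0.07      ]
jar/bracket [ 0.61368163 -0.22730047  0.        ]
```

The fit is good: all residuals are under 1 px, and the panel is at z≈0. The pivot is at (0.574, -0.064), the pin at (0.543, 0.073) and the far-stop pin at (0.677, 0.031). I'll move above the cap with the fingers shut.

Call:
apply_moves --rows '[{"translation": [0.0885,-0.0704,0],"turn": [0,0,0],"gripper": 1},{"translation": [0.0885,-0.0704,0],"turn": [0,0,0],"gripper": 1},{"translation": [0.0885,-0.0704,0],"turn": [0,0,0],"gripper": 1},{"translation": [0.0885,-0.0704,0],"turn": [0,0,0],"gripper": 1},{"translation": [0.0885,-0.0704,0],"turn": [0,0,0],"gripper": 1}]'

```text
time: 0.7
eef_pos: [0.3171, -0.4348, 0.4045]
eef_rot: [-3.108, -0.458, -0.0]
wrist_force: [1.0, 0.7, 0.5]
grip_width: 0.0123
gripper_force: 0.0
```

Call:
apply_moves --rows '[{"translation": [0.0885,-0.0704,0],"turn": [0,0,0],"gripper": 1},{"translation": [0.0885,-0.0704,0],"turn": [0,0,0],"gripper": 1},{"translation": [0.0885,-0.0704,0],"turn": [0,0,0],"gripper": 1},{"translation": [0.0885,-0.0704,0],"turn": [0,0,0],"gripper": 1},{"translation": [0.0885,-0.0704,0],"turn": [0,0,0],"gripper": 1}]'

```text
time: 1.2
eef_pos: [0.4459, -0.2488, 0.4047]
eef_rot: [3.108, 0.458, 0.0]
wrist_force: [0.1, 0.2, 0.3]
grip_width: -0.0001
gripper_force: 0.0
```

Call:
apply_moves --rows '[{"translation": [0.0885,-0.0704,0],"turn": [0,0,0],"gripper": 1},{"translation": [0.0885,-0.0704,0],"turn": [0,0,0],"gripper": 1},{"translation": [0.0885,-0.0704,0],"turn": [0,0,0],"gripper": 1},{"translation": [0.0885,-0.0704,0],"turn": [0,0,0],"gripper": 1},{"translation": [0.0885,-0.0704,0],"turn": [0,0,0],"gripper": 1}]'

```text
time: 1.7
eef_pos: [0.5748, -0.0628, 0.4046]
eef_rot: [3.108, 0.459, 0.0]
wrist_force: [-0.3, -0.6, -0.2]
grip_width: -0.0001
gripper_force: 0.0
```

Call:
apply_moves --rows '[{"translation": [0,0,0.05],"turn": [0,0,-0.0793],"gripper": 1},{"translation": [0,0,0.05],"turn": [0,0,-0.0793],"gripper": 1},{"translation": [0,0,0.05],"turn": [0,0,-0.0793],"gripper": 1},{"translation": [0,0,0.05],"turn": [0,0,-0.0793],"gripper": 1},{"translation": [0,0,0.05],"turn": [0,0,-0.0793],"gripper": 1}]'

```text
time: 2.2
eef_pos: [0.574, -0.0645, 0.3037]
eef_rot: [-2.814, -1.396, 0.0]
wrist_force: [-0.1, 0.3, 0.6]
grip_width: 0.0005
gripper_force: 0.0
```

Call:
apply_moves --rows '[{"translation": [0,0,0],"turn": [0,0,-0.0793],"gripper": 1},{"translation": [0,0,0],"turn": [0,0,-0.0793],"gripper": 1},{"translation": [0,0,0],"turn": [0,0,-0.0793],"gripper": 1},{"translation": [0,0,0],"turn": [0,0,-0.0793],"gripper": 1},{"translation": [0,0,0],"turn": [0,0,-0.0793],"gripper": 1}]'

```text
time: 2.7
eef_pos: [0.574, -0.0646, 0.3045]
eef_rot: [-2.251, -2.191, 0.0]
wrist_force: [0.1, -0.2, -0.5]
grip_width: 0.0
gripper_force: 0.0
```

Call:
apply_moves --rows '[{"translation": [0,0,0],"turn": [0,0,-0.0793],"gripper": 1},{"translation": [0,0,0],"turn": [0,0,-0.0793],"gripper": 1},{"translation": [0,0,0],"turn": [0,0,0],"gripper": 1}]'

```text
time: 3.0
eef_pos: [0.574, -0.0646, 0.3045]
eef_rot: [-1.968, -2.448, 0.0]
wrist_force: [1.2, 0.6, -0.8]
grip_width: 0.0
gripper_force: 0.0
```

```bash
cat >> h.py <<'E'
def delta(x,y,z,yd=None):
    "tool-axis shift in move units to TCP target; yd: wanted direction of tool y (deg)"
    from scipy.spatial.transform import Rotation as Ro
    s=robot.observe(); R=Ro.from_rotvec(s["eef_rot"]).as_matrix()
    e=np.array([x,y,z])-s["eef_pos"]
    print("t",s["time"],"pos",np.round(s["eef_pos"],4),"units",np.round(R.T@e/.4,4),"yaw_y",np.round(np.degrees(np.arctan2(R[1,1],R[0,1])),1),"zax",np.round(R[:,2],3),"F",np.round(s["wrist_force"],1),"w",round(s["grip_width"],4),"gf",round(s["gripper_force"],1),"q",np.round(s["joint_positions"],2))
E
python3 - <<'E'
from h import *
delta(.5737,-.064,.245)
for n in("scene","top"): shot(n,f"pics/{n}1.png")
a=cv2.imread("pics/scene1.png")[60:260,180:380]
cv2.imwrite("pics/z1.png",cv2.resize(a,(600,600),interpolation=2))
E
```

```text
t 3.0 pos [ 0.574  -0.0646  0.3045] units [ 0.0017 -0.0004  0.1488] yaw_y 12.4 zax [-0.  0. -1.] F [ 1.2  0.6 -0.8] w 0.0 gf 0.0 q [-0.31  0.19  1.82  0.    1.13 -0.52]
```

View pics/z1.png

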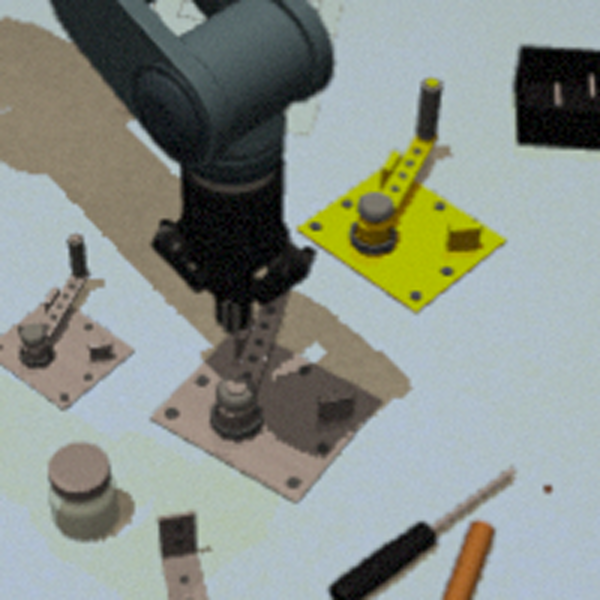

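The shut fingers are right over the cap: fingertips at (233,320) in the crop, cap at (235,390). I'll go down and press.

Call:
apply_moves --rows '[{"translation": [0.0017,0,0.045],"turn": [0,0,0],"gripper": 1},{"translation": [0,0,0.045],"turn": [0,0,0],"gripper": 1},{"translation": [0,0,0.045],"turn": [0,0,0],"gripper": 1},{"translation": [0,0,0.03],"turn": [0,0,0],"gripper": 1},{"translation": [0,0,0.01],"turn": [0,0,0],"gripper": 1}]'

```text
time: 3.6
eef_pos: [0.5734, -0.0638, 0.2332]
eef_rot: [-1.968, -2.446, 0.001]
wrist_force: [-0.3, 0.4, 0.5]
grip_width: -0.0003
gripper_force: 0.0
```

Call:
apply_moves --rows '[{"translation": [0,0,0.01],"turn": [0,0,0],"gripper": 1},{"translation": [0,0,0.01],"turn": [0,0,0],"gripper": 1}]'

```text
time: 3.8
eef_pos: [0.5744, -0.0641, 0.2273]
eef_rot: [1.968, 2.447, 0.001]
wrist_force: [0.0, -0.2, 0.8]
grip_width: 0.0001
gripper_force: 0.0
```

Call:
apply_moves --rows '[{"translation": [0,0,0.008],"turn": [0,0,0],"gripper": 1},{"translation": [0,0,0.008],"turn": [0,0,0],"gripper": 1}]'

```text
time: 4.0
eef_pos: [0.5744, -0.0641, 0.2213]
eef_rot: [1.968, 2.448, 0.0]
wrist_force: [-2.3, 0.5, 5.9]
grip_width: 0.0001
gripper_force: 3.0
```

Call:
apply_moves --rows '[{"translation": [0,0,0.005],"turn": [0,0,0],"gripper": 1},{"translation": [0,0,0.005],"turn": [0,0,0],"gripper": 1}]'

```text
time: 4.2
eef_pos: [0.5744, -0.0641, 0.2174]
eef_rot: [1.968, 2.448, 0.0]
wrist_force: [-2.5, 0.1, 6.6]
grip_width: -0.0002
gripper_force: 3.7
```

Call:
apply_moves --rows '[{"translation": [0,0,0.004],"turn": [0,0,0],"gripper": 1},{"translation": [0,0,0],"turn": [0,0,0],"gripper": 1}]'

```text
time: 4.4
eef_pos: [0.5746, -0.0641, 0.2173]
eef_rot: [1.968, 2.449, -0.0]
wrist_force: [-7.0, 1.2, 16.5]
grip_width: 0.0001
gripper_force: 7.9
```

Call:
apply_moves --rows '[{"translation": [0,0,0.004],"turn": [0,0,0],"gripper": 1},{"translation": [0,0,0],"turn": [0,0,0],"gripper": 1}]'

```text
time: 4.6
eef_pos: [0.5749, -0.0641, 0.2172]
eef_rot: [-1.967, -2.449, 0.001]
wrist_force: [-12.6, 1.8, 26.2]
grip_width: -0.0003
gripper_force: 13.1
```

The cap is seated: z stopped at 44 mm and the force rose. I'll lift, open and move over the pin.

Call:
apply_moves --rows '[{"translation": [0,0,-0.05],"turn": [0,0,0],"gripper": 1},{"translation": [0,0,-0.1],"turn": [0,0,0],"gripper": -1},{"translation": [0,0,-0.1],"turn": [0,0,0],"gripper": -1},{"translation": [0.088,0,0],"turn": [0,0,0],"gripper": -1},{"translation": [0.088,0,0],"turn": [0,0,0],"gripper": -1}]'

```text
time: 5.1
eef_pos: [0.5593, 0.0048, 0.3156]
eef_rot: [1.968, 2.443, 0.004]
wrist_force: [-0.9, 0.7, 0.0]
grip_width: 0.0581
gripper_force: 0.0
```

Call:
apply_moves --rows '[{"translation": [0.088,0,0],"turn": [0,0,0],"gripper": -1},{"translation": [0.088,0,0],"turn": [0,0,0],"gripper": -1},{"translation": [0,0,0],"turn": [0,0,0],"gripper": -1},{"translation": [0,0,0],"turn": [0,0,0],"gripper": -1},{"translation": [0,0,0],"turn": [0,0,0],"gripper": -1}]'

```text
time: 5.6
eef_pos: [0.544, 0.0729, 0.3133]
eef_rot: [1.968, 2.448, 0.0]
wrist_force: [0.3, 0.8, 0.1]
grip_width: 0.0855
gripper_force: 0.0
```

```bash
python3 - <<'E'
from h import *
delta(.543,.0727,.222)
for n in("scene","top"): shot(n,f"pics/{n}2.png")
a=cv2.imread("pics/scene2.png")[60:260,180:380]
cv2.imwrite("pics/z2.png",cv2.resize(a,(600,600),interpolation=2))
E
```

```text
t 5.6 pos [0.544  0.0729 0.3133] units [ 2.000e-04 -2.600e-03  2.283e-01] yaw_y 12.4 zax [ 0.001 -0.    -1.   ] F [0.3 0.8 0.1] w 0.0855 gf 0.0 q [-0.07  0.11  1.89 -0.    1.14 -0.29]
```

View pics/z2.png

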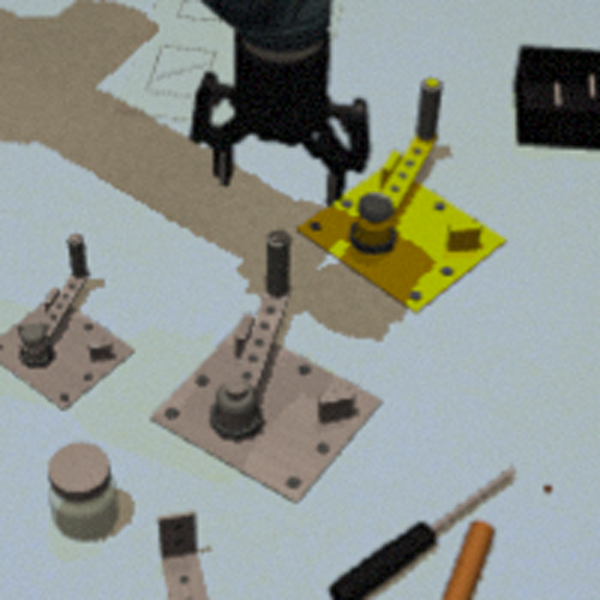

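The cap is down on the hub. The open fingers, at columns 220 and 335, straddle the pin at column 278, so I'll descend and grip.

Call:
apply_moves --rows '[{"translation": [0,-0.0026,0.057],"turn": [0,0,0],"gripper": -1},{"translation": [0,0,0.057],"turn": [0,0,0],"gripper": -1},{"translation": [0,0,0.057],"turn": [0,0,0],"gripper": -1},{"translation": [0,0,0.057],"turn": [0,0,0],"gripper": -1},{"translation": [0,0,0],"turn": [0,0,0],"gripper": 1}]'

```text
time: 6.2
eef_pos: [0.5413, 0.0725, 0.2187]
eef_rot: [-1.966, -2.443, 0.006]
wrist_force: [0.6, 0.2, 0.3]
grip_width: 0.073
gripper_force: 0.0
```

Call:
apply_moves --rows '[{"translation": [0,0,0],"turn": [0,0,0],"gripper": 1},{"translation": [0,0,0],"turn": [0,0,0],"gripper": 1},{"translation": [0,0,0],"turn": [0,0,0],"gripper": 1},{"translation": [0,0,0],"turn": [0,0,0],"gripper": 1},{"translation": [0,0,0],"turn": [0,0,0],"gripper": 1}]'

```text
time: 6.7
eef_pos: [0.5436, 0.0733, 0.2235]
eef_rot: [1.966, 2.446, 0.004]
wrist_force: [1.3, 0.7, 5.8]
grip_width: 0.0207
gripper_force: 58.9
```

```bash
python3 - <<'E'
from h import *
delta(.543,.0727,.222)
E
```

```text
t 6.7 pos [0.5436 0.0733 0.2235] units [-0.001  -0.0018  0.0038] yaw_y 12.4 zax [ 0.004 -0.    -1.   ] F [1.3 0.7 5.8] w 0.0207 gf 58.9 q [-0.07  0.25  1.92  0.    0.97 -0.29]
```

Call:
apply_moves --rows '[{"translation": [-0.00085,0.0244,0],"turn": [0,0,0.0444],"gripper": 1},{"translation": [-0.00085,0.0244,0],"turn": [0,0,0.0444],"gripper": 1},{"translation": [-0.00085,0.0244,0],"turn": [0,0,0.0444],"gripper": 1},{"translation": [-0.00085,0.0244,0],"turn": [0,0,0.0444],"gripper": 1},{"translation": [-0.00085,0.0244,0],"turn": [0,0,0.0444],"gripper": 1}]'

```text
time: 7.2
eef_pos: [0.5919, 0.0755, 0.2234]
eef_rot: [2.364, 2.068, 0.0]
wrist_force: [-3.6, -0.4, 9.5]
grip_width: 0.0204
gripper_force: 59.4
```

```bash
cat >> h.py <<'E'
def ang():
    p=robot.observe()["eef_pos"]; d=np.array(p[:2])-[.5737,-.064]
    print("r",np.hypot(*d).round(4),"theta deg",110-7.47-np.degrees(np.arctan2(d[1],d[0])))
E
python3 - <<'E'
from h import *
ang(); delta(.6768,.0307,.222)
E
```

```text
r 0.1407 theta deg 19.968996767911065
t 7.2 pos [0.5919 0.0755 0.2234] units [-0.0827  0.2253  0.0038] yaw_y -7.7 zax [ 0.001 -0.    -1.   ] F [-3.6 -0.4  9.5] w 0.0204 gf 59.4 q [-0.06  0.35  1.79 -0.    1.    0.07]
```

Tracking is spot on, so I'll continue.

Call:
apply_moves --rows '[{"translation": [-0.00085,0.0244,0],"turn": [0,0,0.0444],"gripper": 1},{"translation": [-0.00085,0.0244,0],"turn": [0,0,0.0444],"gripper": 1},{"translation": [-0.00085,0.0244,0],"turn": [0,0,0.0444],"gripper": 1},{"translation": [-0.00085,0.0244,0],"turn": [0,0,0.0444],"gripper": 1},{"translation": [-0.00085,0.0244,0],"turn": [0,0,0.0444],"gripper": 1}]'

```text
time: 7.7
eef_pos: [0.6381, 0.0611, 0.2235]
eef_rot: [-2.688, -1.626, -0.0]
wrist_force: [-4.5, 1.3, 9.8]
grip_width: 0.0208
gripper_force: 59.4
```

Call:
apply_moves --rows '[{"translation": [-0.00085,0.0244,0],"turn": [0,0,0.0444],"gripper": 1},{"translation": [-0.00085,0.0244,0],"turn": [0,0,0.0444],"gripper": 1},{"translation": [-0.00085,0.0244,0],"turn": [0,0,0.0444],"gripper": 1},{"translation": [-0.0005,0.012,0],"turn": [0,0,0.022],"gripper": 1}]'

```text
time: 8.1
eef_pos: [0.6661, 0.0418, 0.2235]
eef_rot: [-2.864, -1.288, -0.001]
wrist_force: [-4.1, 3.6, 9.4]
grip_width: 0.0207
gripper_force: 59.4
```

```bash
python3 - <<'E'
from h import *
ang(); delta(.6768,.0307,.222)
E
```

```text
r 0.1405 theta deg 53.653928798637985
t 8.1 pos [0.6661 0.0418 0.2235] units [-0.003   0.0385  0.0037] yaw_y -41.6 zax [ 0.     0.001 -1.   ] F [-4.1  3.6  9.4] w 0.0207 gf 59.4 q [-0.11  0.49  1.6   0.    1.05  0.62]
```

Call:
apply_moves --rows '[{"translation": [-0.0005,0.015,0],"turn": [0,0,0.027],"gripper": 1},{"translation": [-0.0005,0.012,0],"turn": [0,0,0.022],"gripper": 1},{"translation": [-0.0003,0.01,0],"turn": [0,0,0.018],"gripper": 1},{"translation": [0,0,0],"turn": [0,0,0],"gripper": 1}]'

```text
time: 8.5
eef_pos: [0.6763, 0.0317, 0.2235]
eef_rot: [-2.927, -1.137, -0.002]
wrist_force: [-2.3, 6.2, 7.7]
grip_width: 0.0205
gripper_force: 59.2
```

Call:
apply_moves --rows '[{"translation": [0,0.006,0],"turn": [0,0,0],"gripper": 1},{"translation": [0,0,0],"turn": [0,0,0],"gripper": 1}]'

```text
time: 8.7
eef_pos: [0.6774, 0.0306, 0.2235]
eef_rot: [-2.925, -1.137, 0.0]
wrist_force: [-6.8, 8.2, 10.4]
grip_width: 0.0205
gripper_force: 59.7
```

```bash
python3 - <<'E'
from h import *
ang(); delta(.6768,.0307,.222)
E
```

```text
r 0.1404 theta deg 60.159202762467686
t 8.7 pos [0.6774 0.0306 0.2235] units [-0.001  -0.0012  0.0037] yaw_y -47.5 zax [-0.001  0.003 -1.   ] F [-6.8  8.2 10.4] w 0.0205 gf 59.7 q [-0.12  0.51  1.57  0.    1.06  0.71]
```

Call:
apply_moves --rows '[{"translation": [0,0.006,0],"turn": [0,0,0],"gripper": 1},{"translation": [0,0,0],"turn": [0,0,0],"gripper": 1},{"translation": [0,0,0],"turn": [0,0,0],"gripper": 1}]'

```text
time: 9.0
eef_pos: [0.6783, 0.03, 0.2235]
eef_rot: [-2.922, -1.136, 0.004]
wrist_force: [-12.5, 12.6, 14.4]
grip_width: 0.0206
gripper_force: 60.5
```

```bash
python3 - <<'E'
from h import *
ang(); delta(.6768,.0307,.222)
for n in("scene","top"): shot(n,f"pics/{n}3.png")
a=cv2.imread("pics/scene3.png")[60:260,180:380]
cv2.imwrite("pics/z3.png",cv2.resize(a,(600,600),interpolation=2))
E
```

```text
r 0.1406 theta deg 60.577757917154386
t 9.0 pos [0.6783 0.03   0.2235] units [-0.0015 -0.0038  0.0037] yaw_y -47.5 zax [-0.005  0.005 -1.   ] F [-12.5  12.6  14.4] w 0.0206 gf 60.5 q [-0.12  0.51  1.57  0.    1.07  0.7 ]
```

View pics/z3.png

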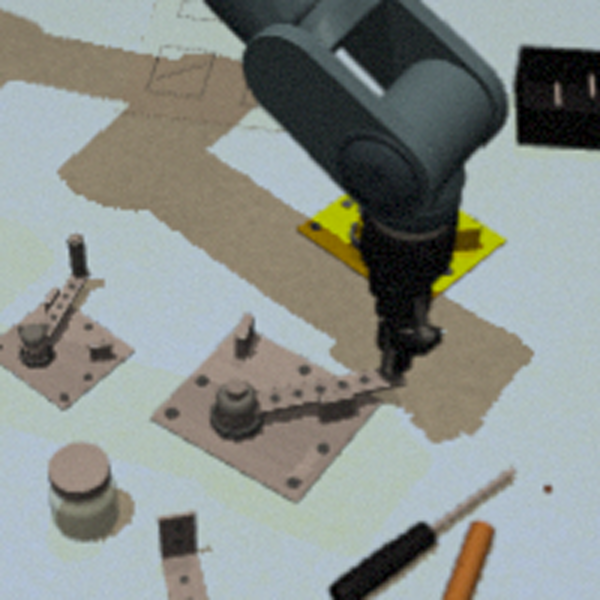

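The arm lies against the far stop tab near (335,405), still gripped, with about 18 N of push. The cap is home and the bystanders haven't moved, so I'm handing it in.

```bash
python3 -c "
from bench import robot
print(robot.job_done())"
```

```text
the job is handed in; nothing more can be done
None
```

I pressed the pivot cap home, swung the arm to the far stop and handed the job in with the fingers still gripping the pin; the hand-in call returned no verdict.

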